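Turn the sample tumbler by its spokes until the filler neck is up

TASK

Turn the drum of the bench sample tumbler until its capped filler neck points straight up, ready to be opened, by pushing gently on the spokes of the star wheel at its front, one spoke after another, with the fingertips. Push on the spokes only, not on the thin drum or its neck; do not lift or shift the tumbler, and leave the other things on the bench where they are. Finish with the hand clear and the drum at rest.

Things in the scene. Friction and masses are not known exactly. Their poses are not given: they have to be found in the camera images.
- tumbler: Loose grey stand on rubber feet, 4.2 kg in all. Base plate 190 (x) x 160 (y) mm, top 18 mm above the bench; two pedestals 46 mm wide, 173 mm high, at its x = -50 and +78 mm, carry a level axle along its x, 150 mm up. Origin: on the bench under the plate's centre; x runs along the axle from the star wheel (front, robot's side) to the rear, y to the left, z up. Yaw within 20 degrees.
- wheel_hub (a point): Centre of the star wheel, on the axle, 150 mm up, at the stand's x = -85 mm. Hub radius 22 mm; six straight steel spokes, no rim, 10 mm thick, reaching 115 mm from the axle, the outer 25 mm a black sleeve 16 mm thick, all in the plane across the axle through this point. Spokes stand 30, 90, 150, 210, 270, 330 degrees from the filler neck's direction. Axes turn with the wheel.
- star_wheel (a joint): Angle of star wheel and drum together, rad: 0 or 6.283 when the filler neck points straight up; grows clockwise as the robot sees it (top moves to the stand's -y, the robot's right). Starts between 1.9 and 4.4; turns either way without stops. Dry bearing friction of 0.15 N m (about 2 N at a spoke's end) keeps it where it is left.
- drum: Thin aluminium drum, 92 mm diameter, 88 mm long, on the wheel's axle between the pedestals (stand's x from -30 to +58 mm), with one filler neck standing out from it. Origin on the axle at the stand's x = 0; its z points along the neck, x along the axle.
- neck_cap (a point): Centre of the outer end of the neck's white ribbed screw cap (36 mm diameter, 22 mm high; neck 28 mm diameter), 95 mm from the axle, at the stand's x = +14 mm. Its z points outward along the neck. 245 mm above the bench when the neck points straight up.
- pill_tin: Small round white tin, 47 mm diameter, 21 mm high, loose, to be left alone. Origin under its centre.
- dropper_bottle: Small brown dropper bottle, 30 mm diameter, 92 mm high, loose, to be left alone. Origin under its centre.
- beaker_tea: Small beaker, 45 mm diameter, 57 mm high, loose, to be left alone. Origin under its centre.
- swab_jar: Glass of cotton swabs, 62 mm diameter, 89 mm high, loose, to the right of the tumbler, to be left alone. Origin under its centre.
- petri_dish: Flat round dish, 54 mm diameter, 13 mm high, loose, to the left of the tumbler, to be left alone. Origin under its centre.

How it is judged:
At the end, for the whole second after the job is handed in: The filler neck points straight up within 0.1 rad (6 degrees) and the drum is at rest; the tumbler stands level within 30 mm of where it stood (angle between neck_cap's own z axis and vertical below 0.1 rad and height (world z) of neck_cap above 0.22 m and velocity of joint star_wheel between -0.05 and 0.05 rad/s and angle between tumbler's own z axis and vertical below 0.05 rad and distance of tumbler from where it was at the start of the episode below 0.03 m); the robot touches nothing.
It fails at once if The drum or its neck is pushed instead of the spokes (over 3 N) (contact force between any of the arm, the fingers and drum above 3 N).
It fails at once if A spoke is gripped hard or struck (over 50 N) (contact force between the fingers and star_wheel above 50 N).
It fails at once if The tumbler is lifted, tipped or shifted by more than 30 mm (distance of tumbler from where it was at the start of the episode above 0.03 m or height (world z) of tumbler above 0.012 m or angle between tumbler's own z axis and vertical above 0.1 rad).
It fails at once if Another thing on the bench is moved by more than 20 mm (distance of any of pill_tin, dropper_bottle, beaker_tea, swab_jar, petri_dish from where it was at the start of the episode above 0.02 m).
It also fails if it takes over 67 s, if anything falls off the work surface, if the arm or the gripper's body presses on something with over 40 N, if the wrist force passes 120 N, or if a joint passes its speed limit or range.

ROBOT

A 6-joint arm with a two-finger parallel gripper is mounted at the origin on the work surface; the furniture and walls round the work are solid. World frame = base frame: x ahead of the robot, y to its left, z up, the work surface at z = 0. Lengths are in m, angles in rad, forces in N, time in s.
With the tool pointing down it reaches from about 0.425 to 0.95 m from the base axis. Payload 3.5 kg.
Tool frame: the origin (TCP) lies midway between the tips of the shut fingers; the grasp point (between the pads) lies 19 mm behind it (ctrl.hold_point_z is the distance from the TCP to the grasp point, in m); z points along the fingers, y is the line along which they close (so a half turn about z gives the same grasp; the last joint's range is limited). The gripper opens to 85 mm and grips with 20 to 120 N. Pads are 22 mm wide; open, the fingers measure 114 mm over their backs; the gripper's body (76 mm by 85 mm) begins 54 mm behind the grasp point. The pads swing forward as they close: fully open they stand 13 mm farther back than shut.
Start: joints at [-1.254, 0.286, 1.577, -0, 1.279, -0.15], TCP at [0.304, -0.603, 0.231] pointing down, gripper open.
Joint ranges: [-2.77, 2.77], [-0.9, 2.22], [0.21, 2.48], [-1.53, 4.67], [0.24, 2.81], [-2.84, 2.84]. Speed limits (rad/s): [2.79, 2.79, 3.14, 3.14, 3.14, 3.14].

INTERFACE

Orientations are given as a unit quaternion [x, y, z, w].
In Python, from plant import readout, cams, sign_off, ctrl gives the robot as it stands. The module is installed in compiled form; this text tells all that it offers.
- The arm moves only by the tool step_arm, never from a script. Its argument "increments" is a list of rows, each a list of 2 entries, a list of its own where there are three numbers: the shift along the world's x, y, z in mm, then the turn, a rotation vector about the world's x, y, z in rad. In form: [[[x, y, z], [rx, ry, rz]], ...]. A call has 1 to 8 rows; each row shifts and turns the commanded pose from where the row before left it; what a row does not reach is not made up. A row lasts 1/12 s, in which the tool goes at most 41.7 mm and 7.16 degrees, less where a joint would pass 70% of its speed; a pose out of reach is approached as far as the arm can. A call is refused whole if a number of a shift passes 41.7 or a number of a turn 0.125, either way. A call with a gripper value outside its range is refused whole. "fingers" is the opening, from -1 (shut) to 1 (fully open), set as the call begins (left out, the last holds). The fingers move at their own pace and stop on an object; "grip_force" is the grip in N (left out, the last holds). Time passes only in rows, so rows that do not move let the fingers close. It gives the time, the measured TCP pose, the force, the opening and the grip force at its end, in the units of the state.
- readout.get_state(): the state, without advancing time (a new reading comes with each control period).
- cams.read_camera(name): name is "side" or "top"; returns the picture (480x640x3 uint8, red, green, blue); there is no depth.
- cams.get_calibration(name): a dict with "fx", "fy", "cx", "cy" (pixels), "eye" and "rotation" of the camera in the world. Camera axes: x right, y up, looking along -z (the intrinsics and any distortion apply to the point x, -y, -z); pixel columns grow to the right and rows downward; lengths in m; the calibration is good to about 2 mm. A picture is of the moment at which its call begins. get_calibration takes no time and is no camera call.
- sign_off(): hands the job in; it is judged then, once.
The state is a dict: "time": time; "qpos": joint angles; "dq": joint speeds; "joint_efforts": joint torques, N m; "eef_pos": TCP position; "tcp_rot": TCP orientation; "contact_force": force on the tool from outside, world axes, zero at the start; "wrist_torque": the same for the moment, N m; "opening": opening from 0.0 (shut) to 1.0 (fully open); "finger_force": force on a finger pad.
Only numpy, scipy, OpenCV 4.12 (cv2) and the standard library are available. Lean on these libraries where they do the work, as an engineer would, in place of code of your own. Each camera call takes 0.05 s, during which the arm holds its last target. There are 200 camera calls.

## Working session

There is one attempt and no reset: what is moved stays moved. The work goes in short steps, Python scripts to look and compute and a tool call to move; the robot and the scene stay as the last step left them, time stands still between calls to the robot, and variables do not carry over. Pictures are saved under pics/ and viewed, at most 10 in all, crops included, and the job is handed in when it is done.

Besides the shell and the picture viewer there is one more tool, called after "Call:" by a JSON object that holds its "api" and its "payload". step_arm: Moves the arm, as the interface text tells. Its arguments: {"type":"object","properties":{"increments":{"type":"array","items":{"type":"array"}},"fingers":{"type":"number"},"grip_force":{"type":"number"}},"required":["increments"]}

```bash
mkdir -p pics
python3 - <<'E'
from plant import readout,cams
import cv2
for n in("side","top"):
    cv2.imwrite(f"pics/{n}0.png",cams.read_camera(n)[:,:,::-1]); print(n,cams.get_calibration(n))
print(readout.get_state())
E
```

```text
side {'fx': 470.7076652514877, 'fy': 470.7076652514877, 'cx': 323.4337939946747, 'cy': 234.486422636853, 'eye': array([ 0.65803375, -0.69071664,  0.64854408]), 'rotation': array([0.46489836, 0.04529827, 0.09632959, 0.87894152])}
top {'fx': 491.6800809447695, 'fy': 491.6800809447695, 'cx': 322.1243029270084, 'cy': 237.70370035480994, 'eye': array([ 0.39050639, -0.02778619,  1.11741687]), 'rotation': array([ 0.05109909, -0.03116557, -0.70501786,  0.70665933])}
{'time': 0.1, 'qpos': array([-1.25403634e+00,  2.87097444e-01,  1.57806396e+00, -8.47031365e-06,
        1.27859341e+00, -1.49999478e-01]), 'dq': array([ 1.09322885e-03, -1.00285051e-03, -2.68661096e-03,  3.34213193e-05,
        1.00992593e-03,  3.35053436e-04]), 'joint_efforts': array([-1.29521482e-04, -4.07300341e+01, -2.93699956e+01, -2.20146280e-04,
        3.44738903e-03, -8.98679360e-06]), 'eef_pos': array([ 0.30358038, -0.60220086,  0.23005385]), 'tcp_rot': array([ 9.72889481e-01,  2.31268002e-01, -9.40765745e-05, -1.07698694e-03]), 'contact_force': array([ 0.05289694, -0.15501448,  0.00860358]), 'wrist_torque': array([-0.01296874, -0.02213296,  0.03421029]), 'finger_force': 0.0, 'opening': 0.999064267849226}
```

View pics/side0.png

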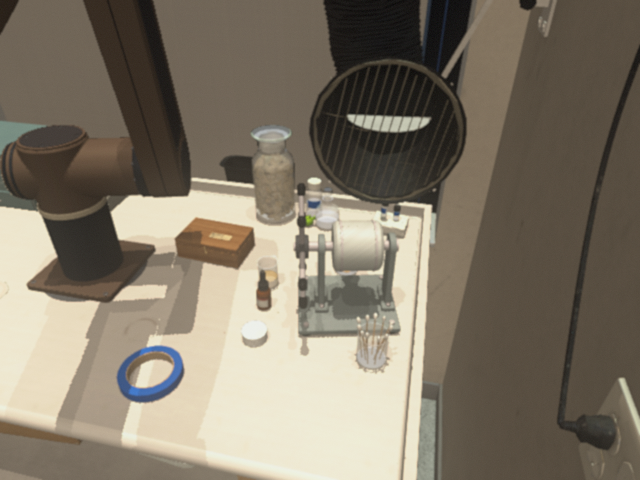

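View pics/top0.png

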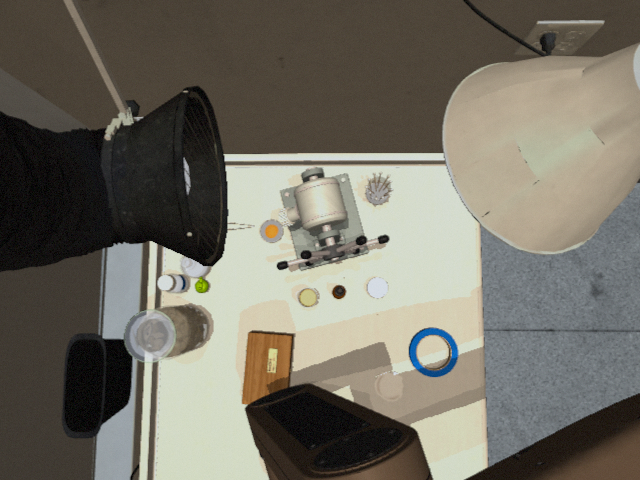

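Run:
```python
import cv2,numpy as np
a=cv2.imread("pics/side0.png")[170:380,230:430]; b=cv2.imread("pics/top0.png")[155:305,250:410]
a=cv2.resize(a,(400*570//420,570),interpolation=cv2.INTER_CUBIC) if 0 else cv2.resize(a,None,fx=2.8,fy=2.8,interpolation=cv2.INTER_CUBIC)
b=cv2.resize(b,None,fx=4,fy=4,interpolation=cv2.INTER_CUBIC)
cv2.imwrite("pics/s0c.png",a);cv2.imwrite("pics/t0c.png",b)
```

```text
(no output)
```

View pics/s0c.png

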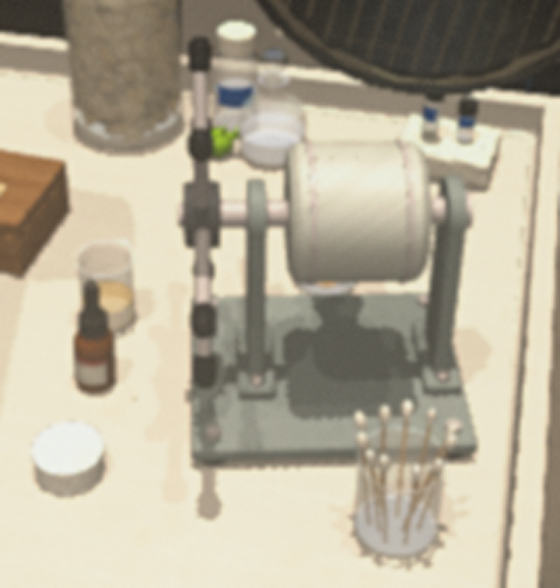

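View pics/t0c.png

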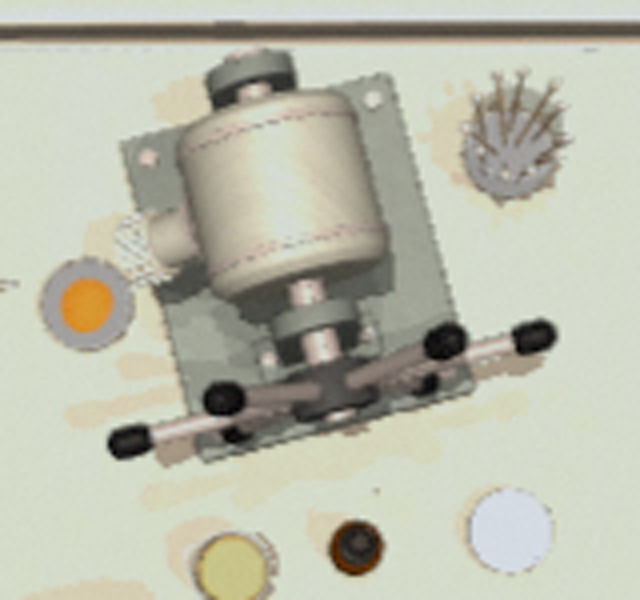

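```bash
cat > h.py <<'E'
import numpy as np,cv2
from scipy.spatial.transform import Rotation as R
from scipy.optimize import least_squares
from plant import cams,readout
C={n:cams.get_calibration(n) for n in("side","top")}
def proj(n,P):
    c=C[n]; p=R.from_quat(c["rotation"]).inv().apply(np.atleast_2d(P)-c["eye"])
    return np.c_[c["cx"]+c["fx"]*p[:,0]/-p[:,2], c["cy"]-c["fy"]*p[:,1]/-p[:,2]]
def ray(n,u,z):
    c=C[n]; d=R.from_quat(c["rotation"]).apply([(u[0]-c["cx"])/c["fx"],-(u[1]-c["cy"])/c["fy"],-1])
    return c["eye"]+d*(z-c["eye"][2])/d[2]
def world(q,L): # q=x,y,yaw
    return R.from_euler('z',q[2]).apply(np.atleast_2d(L))+[q[0],q[1],0]
def tips(th,r=.1025,x=-.085):
    a=th+np.radians([30,90,150,210,270,330])
    return np.c_[0*a+x,-r*np.sin(a),.15+r*np.cos(a)]
def cap(th,r=.084): return np.array([[.014,-r*np.sin(th),.15+r*np.cos(th)]])
E
python3 - <<'E'
from h import *
f=lambda u,v:(250+u/4,155+v/4)
pl=np.array([f(122,142),f(388,74),f(205,460),f(473,388)])
L=np.array([[.095,.08,.018],[.095,-.08,.018],[-.095,.08,.018],[-.095,-.08,.018]])
tp=np.array([f(130,440),f(222,398),f(445,340),f(535,335)])
sp=np.array([(301.4,188.6),(301.8,221),(302.9,284.3),(303.2,302)])
cp=np.array([f(132,250)])
def res(q,full=False):
    a=proj("top",world(q,L))-pl
    T=world(q,tips(q[3])); 
    pt=proj("top",T); ps=proj("side",T)
    d=[(pt-t)[np.argmin(((pt-t)**2).sum(1))] for t in tp]+[(ps-t)[np.argmin(((ps-t)**2).sum(1))] for t in sp]
    c=proj("top",world(q,cap(q[3])))-cp
    return np.r_[a.ravel(),np.ravel(d),0.5*c.ravel()]
best=min((least_squares(res,[.55,.0,.2,t],loss='soft_l1') for t in np.arange(3.4,4.7,.15)),key=lambda s:s.cost)
q=best.x;print(q,best.cost);print(res(q).reshape(-1,2).round(1))
T=world(q,tips(q[3]));print(T.round(3));print(proj("top",T).round(0),proj("side",T).round(0))
print("hub",world(q,[-.085,0,.15]))
for n,u,z in(("dropper",(338.5,292),.092),("tin",(377.5,287.5),.021),("beaker",(308.5,297),.057),("jar",(377,192),.05),("petri",(271.5,231),.013)):print(n,ray("top",u,z).round(3))
np.save("q.npy",q)
E
```

```text
[5.58616757e-01 4.44884443e-04 2.64292450e-01 4.20672444e+00] 8.736014334509425
[[-1.5 -0.8]
 [-0.3 -1.9]
 [-1.3  0.1]
 [ 0.8 -0.4]
 [ 0.2 -0.3]
 [ 0.4 -0.4]
 [-0.2 -0.6]
 [-0.7 -0.8]
 [-1.7  0.8]
 [-1.5  0.2]
 [-1.3 -0.5]
 [-1.2 -0.2]
 [ 1.8 -0.5]]
[[ 0.45   0.077  0.152]
 [ 0.464  0.026  0.24 ]
 [ 0.49  -0.073  0.238]
 [ 0.503 -0.121  0.148]
 [ 0.49  -0.07   0.06 ]
 [ 0.463  0.029  0.062]]
[[283. 265.]
 [306. 254.]
 [361. 239.]
 [383. 238.]
 [355. 249.]
 [309. 261.]] [[300. 215.]
 [300. 189.]
 [300. 221.]
 [302. 284.]
 [302. 302.]
 [301. 266.]]
hub [[ 0.47656816 -0.02175936  0.15      ]]
dropper [ 0.397 -0.033  0.092]
tin [ 0.408 -0.12   0.021]
beaker [0.387 0.031 0.057]
jar [ 0.617 -0.118  0.05 ]
petri [0.535 0.119 0.013]
```

Run:
```python
from h import *
a=ray("side",(390,130),.3);A=C["side"]["eye"];b=ray("top",(203,178),.3);B=C["top"]["eye"]
da=a-A;db=b-B
s=np.linalg.lstsq(np.c_[da,-db],B-A,rcond=None)[0];print(A+s[0]*da,B+s[1]*db)
print([ray("top",(445,160),z).round(2) for z in(.3,.5,.7)], proj("side",[ray("top",(470,160),z) for z in(.3,.5,.7,.8,.9)]))
q=np.load("q.npy")
# start point: finger TCP left of upper-left spoke
for lat,z in((.085,.335),(.085,.225),(.05,.25),(0,.26),(-.06,.2)): print(lat,z,world(q,[-.085,lat,z]).round(3))
```

```text
[0.6028487  0.20412419 0.29549323] [0.59072242 0.2019805  0.2919553 ]
[array([ 0.62, -0.21,  0.3 ]), array([ 0.56, -0.17,  0.5 ]), array([ 0.51, -0.12,  0.7 ])] [[ 366.00270064  271.0068528 ]
 [ 332.37202076   83.52332865]
 [ 289.7802727  -153.91614783]
 [ 263.92487488 -298.0542122 ]
 [ 234.09536345 -464.34707178]]
0.085 0.335 [[0.454 0.06  0.335]]
0.085 0.225 [[0.454 0.06  0.225]]
0.05 0.25 [[0.464 0.027 0.25 ]]
0 0.26 [[ 0.477 -0.022  0.26 ]]
-0.06 0.2 [[ 0.492 -0.08   0.2  ]]
```

Call:
{"api": "step_arm", "payload": {"increments": [[[0, 10, 25], [0, 0, -0.05]], [[0, 20, 25], [0, 0, -0.05]], [[5, 30, 25], [0, 0, -0.05]], [[8, 36, 20], [0, 0, -0.05]], [[8, 38, 10], [0, 0, 0]], [[8, 38, 5], [0, 0, 0]]], "fingers": -1}}

```text
time: 0.6
eef_pos: [0.3329, -0.4301, 0.3433]
tcp_rot: [0.991, 0.132, 0.001, 0.001]
contact_force: [2.0, -0.0, 0.5]
opening: 0.145
finger_force: 0.0
```

Call:
{"api": "step_arm", "payload": {"increments": [[[14, 36, 0], [0, 0, 0]], [[14, 36, 0], [0, 0, 0]], [[14, 36, 0], [0, 0, 0]], [[14, 36, 0], [0, 0, 0]], [[14, 36, 0], [0, 0, 0]], [[14, 36, 0], [0, 0, 0]], [[12, 36, 0], [0, 0, 0]], [[10, 36, 0], [0, 0, 0]]]}}

```text
time: 1.27
eef_pos: [0.4388, -0.141, 0.3407]
tcp_rot: [0.991, 0.133, -0.0, -0.0]
contact_force: [0.8, -0.5, -0.0]
opening: 0.004
finger_force: 0.0
```

Call:
{"api": "step_arm", "payload": {"increments": [[[5, 36, 0], [0, 0, 0]], [[3, 36, 0], [0, 0, 0]], [[2, 36, 0], [0, 0, 0]], [[0, 36, 0], [0, 0, 0]], [[0, 25, 0], [0, 0, 0]], [[0, 10, 0], [0, 0, 0]], [[0, 0, 0], [0, 0, 0]], [[0, 0, 0], [0, 0, 0]]]}}

```text
time: 1.93
eef_pos: [0.4486, 0.0358, 0.3409]
tcp_rot: [0.991, 0.133, -0.0, 0.0]
contact_force: [-0.2, -0.3, -0.5]
opening: -0.002
finger_force: 0.0
```

Call:
{"api": "step_arm", "payload": {"increments": [[[2, 20, 0], [0, 0, 0]], [[2, 9, -10], [0, 0, 0]], [[0, 0, -25], [0, 0, 0]], [[0, 0, -30], [0, 0, 0]], [[0, 0, -30], [0, 0, 0]], [[0, 0, -21], [0, 0, 0]], [[0, 0, 0], [0, 0, 0]], [[0, 0, 0], [0, 0, 0]]]}}

```text
time: 2.6
eef_pos: [0.452, 0.0641, 0.2236]
tcp_rot: [0.991, 0.132, -0.002, -0.0]
contact_force: [-0.4, 0.4, 0.2]
opening: -0.001
finger_force: 0.0
```

Run:
```python
from h import *
q=np.load("q.npy");s=readout.get_state();p=s["eef_pos"]
print(R.from_euler('z',-q[2]).apply(p-[q[0],q[1],0]),s["contact_force"])
a=cams.read_camera("top");b=cams.read_camera("side")
a=cv2.resize(a[155:305,250:410],None,fx=3,fy=3);b=cv2.resize(b[100:350,200:400],None,fx=1.8,fy=1.8)
im=np.zeros((450,840,3),np.uint8);im[:450,:480]=a;im[:450,480:840]=b
cv2.imwrite("pics/c1.png",cv2.resize(im,(800,428))[:,:,::-1])
```

```text
[-0.08629642  0.08928869  0.22362432] [-0.3993078   0.38938645  0.15690313]
```

View pics/c1.png

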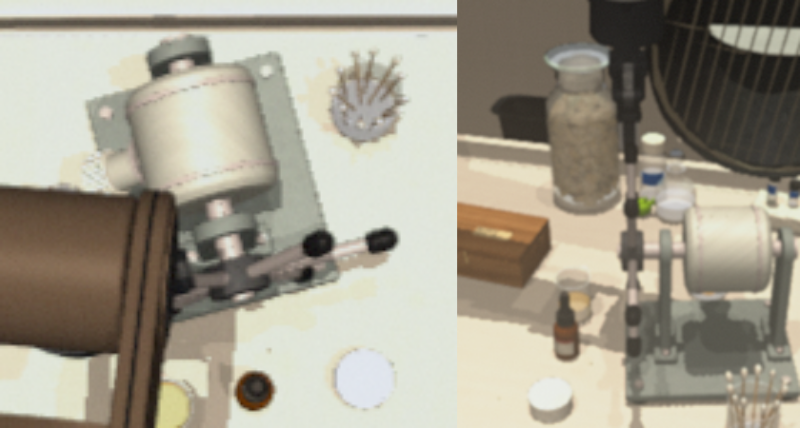

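Call:
{"api": "step_arm", "payload": {"increments": [[[1.3, -4.8, 0], [0, 0, 0]], [[1.0, -3.9, 0], [0, 0, 0]], [[1.0, -3.9, 0], [0, 0, 0]], [[1.0, -3.9, 0], [0, 0, 0]], [[1.0, -3.9, 0], [0, 0, 0]], [[1.0, -3.9, 0], [0, 0, 0]], [[1.3, -4.8, 0], [0, 0, 0]], [[1.3, -4.8, 0], [0, 0, 0]]]}}

```text
time: 3.37
eef_pos: [0.4618, 0.0308, 0.2254]
tcp_rot: [0.991, 0.133, 0.0, -0.0]
contact_force: [0.0, 2.9, 2.3]
opening: 0.001
finger_force: 1.3
```

Call:
{"api": "step_arm", "payload": {"increments": [[[1.3, -4.8, 0], [0, 0, 0]], [[1.3, -4.8, 0], [0, 0, 0]], [[1.3, -4.8, 0], [0, 0, 0]], [[1.3, -4.8, 0], [0, 0, 0]], [[1.3, -4.8, 0], [0, 0, 0]], [[1.3, -4.8, 0], [0, 0, 0]], [[1.3, -4.8, 0], [0, 0, 0]], [[1.3, -4.8, 0], [0, 0, 0]]]}}

```text
time: 4.03
eef_pos: [0.4721, -0.0078, 0.2251]
tcp_rot: [0.991, 0.133, -0.0, 0.0]
contact_force: [-1.3, 1.4, 1.7]
opening: -0.002
finger_force: 0.9
```

Call:
{"api": "step_arm", "payload": {"increments": [[[1.3, -4.8, 0], [0, 0, 0]], [[1.3, -4.8, 0], [0, 0, 0]], [[1.3, -4.8, 0], [0, 0, 0]], [[1.3, -4.8, 0], [0, 0, 0]], [[1.3, -4.8, 0], [0, 0, 0]], [[1.3, -4.8, 0], [0, 0, 0]], [[1.3, -4.8, 0], [0, 0, 0]], [[0, 0, 0], [0, 0, 0]]]}}

```text
time: 4.7
eef_pos: [0.4813, -0.0419, 0.2252]
tcp_rot: [0.991, 0.133, -0.0, 0.0]
contact_force: [-0.1, 0.8, -1.2]
opening: -0.0
finger_force: 0.3
```

Run:
```python
from h import *
q=np.load("q.npy");s=readout.get_state();p=s["eef_pos"]
print(R.from_euler('z',-q[2]).apply(p-[q[0],q[1],0]),s["contact_force"])
a=cams.read_camera("top");b=cams.read_camera("side")
a=cv2.resize(a[155:305,250:410],None,fx=3,fy=3);b=cv2.resize(b[100:350,200:400],None,fx=1.8,fy=1.8)
im=np.zeros((450,840,3),np.uint8);im[:450,:480]=a;im[:450,480:840]=b
cv2.imwrite("pics/c2.png",cv2.resize(im,(800,428))[:,:,::-1])
```

```text
[-0.08569274 -0.02067636  0.22517534] [-0.08266397  0.82427803 -1.20709455]
```

View pics/c2.png

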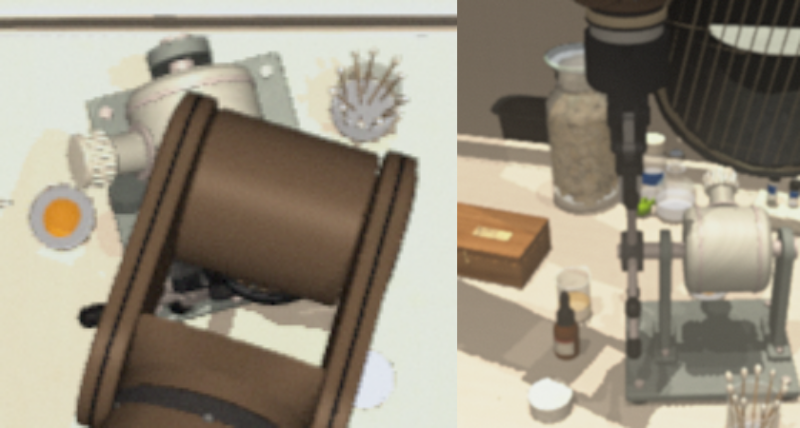

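Call:
{"api": "step_arm", "payload": {"increments": [[[-1.3, 4.8, 0], [0, 0, 0]], [[-1.3, 4.8, 20], [0, 0, 0]], [[0, 0, 35], [0, 0, 0]], [[0, 0, 35], [0, 0, 0]], [[-5, 20, 20], [0, 0, 0]], [[-9, 33, 0], [0, 0, 0]], [[-9, 33, 0], [0, 0, 0]], [[-3, 12, 0], [0, 0, 0]]]}}

```text
time: 5.47
eef_pos: [0.4518, 0.0695, 0.3368]
tcp_rot: [0.991, 0.134, 0.002, -0.0]
contact_force: [0.2, 0.7, 0.3]
opening: -0.001
finger_force: 0.0
```

Run:
```python
from h import *
q=np.load("q.npy");s=readout.get_state();p=s["eef_pos"]
print(R.from_euler('z',-q[2]).apply(p-[q[0],q[1],0]),s["contact_force"])
a=cams.read_camera("top");b=cams.read_camera("side")
cv2.imwrite("pics/top3.png",a[:,:,::-1])
a=cv2.resize(a[155:305,250:410],None,fx=3,fy=3);b=cv2.resize(b[100:350,200:400],None,fx=1.8,fy=1.8)
im=np.zeros((450,840,3),np.uint8);im[:450,:480]=a;im[:450,480:840]=b
cv2.imwrite("pics/c3.png",cv2.resize(im,(800,428))[:,:,::-1])
for th in (5.1,5.15,5.2,5.25,5.3):
  t=proj("top",world(q,tips(th)));S=proj("side",world(q,tips(th)));c=proj("top",world(q,cap(th,.095)));d=proj("side",world(q,cap(th,.095)))
  k=800/840
  print(th,((t-[250,155])*3*k).round()[[0,1,2]].tolist(),((c-[250,155])*3*k).round(),"side",(((S-[200,100])*1.8+[480,0])*k).round().tolist(),(((d-[200,100])*1.8+[480,0])*k).round())
```

```text
[-0.08502525  0.09456552  0.33683641] [0.21178212 0.66414728 0.25963656]
5.1 [[141.0, 290.0], [296.0, 246.0], [381.0, 235.0]] [[ 72. 163.]] side [[628.0, 154.0], [629.0, 193.0], [631.0, 302.0], [632.0, 348.0], [631.0, 298.0], [629.0, 210.0]] [[717. 177.]]
5.15 [[146.0, 287.0], [303.0, 244.0], [381.0, 235.0]] [[ 74. 161.]] side [[628.0, 154.0], [629.0, 198.0], [631.0, 306.0], [632.0, 348.0], [631.0, 294.0], [629.0, 206.0]] [[717. 175.]]
5.2 [[153.0, 285.0], [310.0, 243.0], [381.0, 236.0]] [[ 77. 159.]] side [[628.0, 153.0], [629.0, 203.0], [631.0, 311.0], [632.0, 347.0], [631.0, 290.0], [629.0, 202.0]] [[717. 173.]]
5.25 [[159.0, 283.0], [317.0, 241.0], [380.0, 237.0]] [[ 79. 157.]] side [[628.0, 153.0], [629.0, 207.0], [631.0, 315.0], [632.0, 346.0], [631.0, 286.0], [629.0, 198.0]] [[718. 170.]]
5.3 [[166.0, 281.0], [323.0, 240.0], [379.0, 238.0]] [[ 82. 155.]] side [[628.0, 153.0], [629.0, 212.0], [631.0, 319.0], [632.0, 345.0], [631.0, 281.0], [629.0, 194.0]] [[718. 168.]]
```

View pics/c3.png

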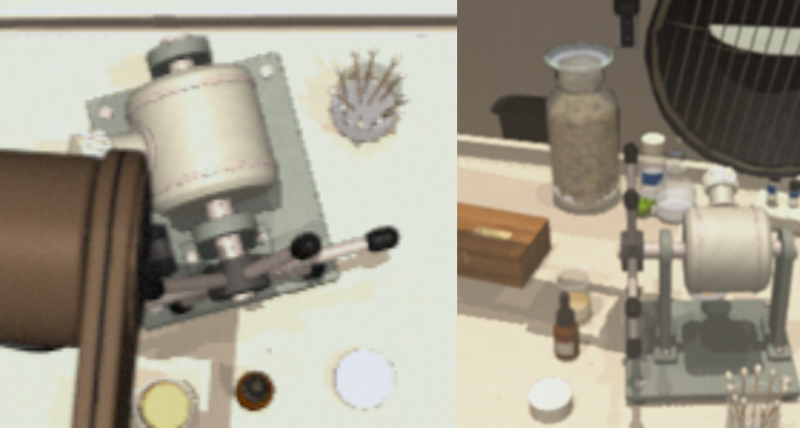

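Call:
{"api": "step_arm", "payload": {"increments": [[[-0.8, 2.9, -10], [0, 0, 0]], [[0, 0, -25], [0, 0, 0]], [[0, 0, -30], [0, 0, 0]], [[0, 0, -30], [0, 0, 0]], [[0, 0, -16], [0, 0, 0]], [[0, 0, 0], [0, 0, 0]], [[1.3, -4.8, 0], [0, 0, 0]], [[1.0, -3.9, 0], [0, 0, 0]]]}}

```text
time: 6.23
eef_pos: [0.4551, 0.06, 0.2254]
tcp_rot: [0.991, 0.133, 0.001, 0.0]
contact_force: [-0.5, 0.4, 0.3]
opening: 0.003
finger_force: 0.0
```

Call:
{"api": "step_arm", "payload": {"increments": [[[1.0, -3.9, 0], [0, 0, 0]], [[1.0, -3.9, 0], [0, 0, 0]], [[1.0, -3.9, 0], [0, 0, 0]], [[1.0, -3.9, 0], [0, 0, 0]], [[1.3, -4.8, 0], [0, 0, 0]], [[1.3, -4.8, 0], [0, 0, 0]], [[1.3, -4.8, 0], [0, 0, 0]], [[1.3, -4.8, 0], [0, 0, 0]]]}}

```text
time: 6.9
eef_pos: [0.4632, 0.0254, 0.2239]
tcp_rot: [0.991, 0.133, -0.0, 0.0]
contact_force: [-1.2, 2.7, 1.1]
opening: -0.0
finger_force: 1.2
```

Call:
{"api": "step_arm", "payload": {"increments": [[[1.3, -4.8, 0], [0, 0, 0]], [[1.3, -4.8, 0], [0, 0, 0]], [[1.3, -4.8, 0], [0, 0, 0]], [[1.3, -4.8, 0], [0, 0, 0]], [[1.3, -4.8, 0], [0, 0, 0]], [[1.3, -4.8, 0], [0, 0, 0]], [[1.3, -4.8, 0], [0, 0, 0]], [[1.3, -4.8, 0], [0, 0, 0]]]}}

```text
time: 7.57
eef_pos: [0.4737, -0.0128, 0.2241]
tcp_rot: [0.991, 0.133, -0.0, -0.0]
contact_force: [-0.2, 1.7, 0.2]
opening: 0.0
finger_force: 0.9
```

Call:
{"api": "step_arm", "payload": {"increments": [[[1.3, -4.8, 0], [0, 0, 0]], [[1.3, -4.8, 0], [0, 0, 0]], [[1.0, -3.9, 0], [0, 0, 0]], [[0.8, -2.9, 0], [0, 0, 0]], [[0.8, -2.9, 0], [0, 0, 0]], [[0.8, -2.9, 0], [0, 0, 0]], [[0, 0, 0], [0, 0, 0]], [[0, 0, 0], [0, 0, 0]]]}}

```text
time: 8.23
eef_pos: [0.4798, -0.035, 0.2244]
tcp_rot: [0.991, 0.133, 0.0, 0.001]
contact_force: [0.3, 0.5, -0.0]
opening: 0.001
finger_force: 0.3
```

Run:
```python
from h import *
q=np.load("q.npy");s=readout.get_state();p=s["eef_pos"]
print(R.from_euler('z',-q[2]).apply(p-[q[0],q[1],0]),s["contact_force"])
```

```text
[-0.08529374 -0.01359072  0.22436746] [ 0.32148166  0.47933382 -0.02329635]
```

Call:
{"api": "step_arm", "payload": {"increments": [[[0.8, -2.9, 0], [0, 0, 0]], [[0.8, -2.9, 0], [0, 0, 0]], [[0.8, -2.9, 0], [0, 0, 0]], [[0.5, -2, 0], [0, 0, 0]], [[0.3, -1, 0], [0, 0, 0]], [[0, 0, 0], [0, 0, 0]], [[0, 0, 0], [0, 0, 0]]]}}

```text
time: 8.82
eef_pos: [0.4829, -0.0464, 0.2243]
tcp_rot: [0.991, 0.133, 0.0, 0.0]
contact_force: [0.4, 1.6, -0.8]
opening: -0.001
finger_force: 0.8
```

Call:
{"api": "step_arm", "payload": {"increments": [[[-1.3, 4.8, 0], [0, 0, 0]], [[-1.3, 4.8, 20], [0, 0, 0]], [[0, 0, 35], [0, 0, 0]], [[0, 0, 35], [0, 0, 0]], [[-5, 20, 20], [0, 0, 0]], [[-9, 33, 0], [0, 0, 0]], [[-9, 33, 0], [0, 0, 0]], [[-3, 12, 0], [0, 0, 0]]]}}

```text
time: 9.48
eef_pos: [0.4538, 0.0638, 0.3361]
tcp_rot: [0.991, 0.134, 0.002, 0.0]
contact_force: [-0.1, 0.3, 0.2]
opening: -0.0
finger_force: 0.0
```

Run:
```python
from h import *
q=np.load("q.npy")
a=cams.read_camera("top");b=cams.read_camera("side")
a=cv2.resize(a[165:265,270:405],None,fx=4,fy=4,interpolation=2);b=cv2.resize(b[170:320,280:340],None,fx=4,fy=4,interpolation=2)
im=np.zeros((600,800,3),np.uint8);im[:400,:540]=a;im[:600,550:790]=b
cv2.imwrite("pics/c4.png",im[:,:,::-1])
for th in (6.1,6.2,6.25,6.283,6.32,6.4):
  W=lambda P:world(q,P)
  t=proj("top",W(tips(th)));S=proj("side",W(tips(th)));c=proj("top",W(cap(th,.095)))
  print(th,((t-[270,165])*4).round()[[0,1,5]].tolist(),((c-[270,165])*4).round(),"side",((S-[280,170])*4+[550,0])[:,1].round().tolist())
```

```text
6.1 [[325.0, 306.0], [453.0, 288.0], [109.0, 368.0]] [[157. 126.]] side [162.0, 413.0, 534.0, 423.0, 218.0, 82.0]
6.2 [[345.0, 302.0], [453.0, 290.0], [126.0, 362.0]] [[177. 120.]] side [182.0, 435.0, 532.0, 405.0, 200.0, 79.0]
6.25 [[355.0, 300.0], [453.0, 291.0], [134.0, 359.0]] [[187. 118.]] side [193.0, 445.0, 530.0, 395.0, 191.0, 78.0]
6.283 [[361.0, 298.0], [452.0, 292.0], [140.0, 357.0]] [[194. 116.]] side [201.0, 452.0, 528.0, 389.0, 185.0, 78.0]
6.32 [[368.0, 297.0], [452.0, 292.0], [147.0, 355.0]] [[201. 114.]] side [209.0, 459.0, 526.0, 382.0, 178.0, 78.0]
6.4 [[382.0, 294.0], [449.0, 295.0], [163.0, 350.0]] [[217. 110.]] side [228.0, 473.0, 521.0, 366.0, 165.0, 79.0]
```

View pics/c4.png

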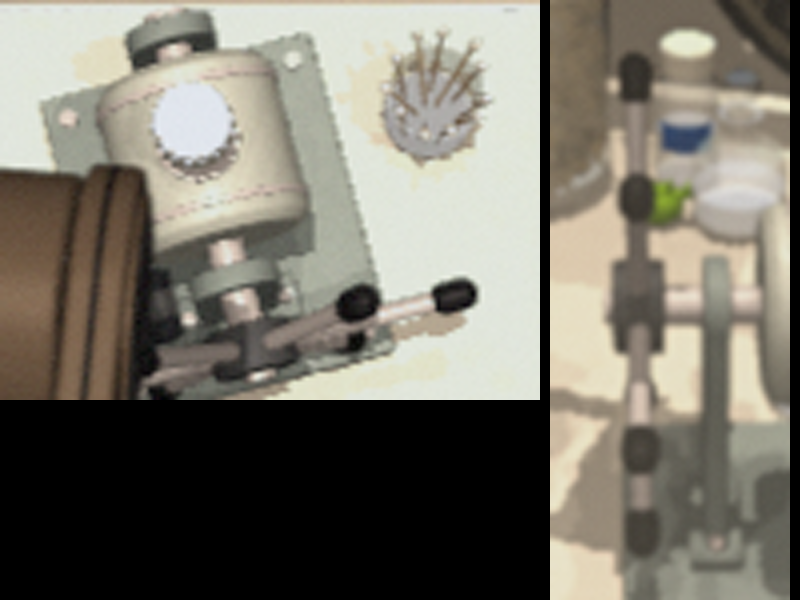

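Call:
{"api": "step_arm", "payload": {"increments": [[[0, 0, 15], [0, 0, 0]], [[0, 0, 0], [0, 0, 0]], [[0, 0, 0], [0, 0, 0]], [[0, 0, 0], [0, 0, 0]]]}}

```text
time: 9.92
eef_pos: [0.4545, 0.0606, 0.349]
tcp_rot: [0.991, 0.132, 0.0, 0.0]
contact_force: [-1.3, -0.1, -0.1]
opening: -0.004
finger_force: 0.0
```

```bash
python3 -c "
from plant import sign_off
print(sign_off())"
```

```text
the job is handed in; nothing more can be done
None
```

The filler neck now points straight up, measured in the last pictures to within about 0.02 rad. It took two gentle spoke pushes; the hand is clear and the job was handed in at about 10 s, but the hand-in returned no verdict.

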